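# Find the loose bolt and hold its cover open

## Robot

A 7-joint arm with a two-finger parallel gripper is mounted at the origin on the work surface. World frame = base frame: x ahead of the robot, y to its left, z up, the work surface at z = 0. Lengths are in m, angles in degrees, forces in N, time in s.
With the tool pointing down it reaches from about 0.425 to 0.875 m from the base axis. Payload 4.7 kg.
Tool frame: the origin (TCP) lies between the finger pads; the fingertips stand 19 mm ahead of it and the grasp point (between the pads) is the TCP; x points along the fingers, z is the direction in which the jaws open and shut, and the axes are right-handed (so a half turn about x gives the same grasp; the last joint's range is limited). The gripper opens to 87 mm and grips with 3 to 60 N. Pads are 19 mm wide; open, the fingers measure 117 mm over their backs; the gripper's body (75 mm by 190 mm) begins 51 mm behind the grasp point.
Start: joints at [-66.343, 18.392, -4.016, 83.108, 1.295, 78.541, -3.26], TCP at [0.252, 0.599, 0.242] pointing down, gripper open.
Joint ranges: [-163.93, 163.93], [-17.29, 119.83], [-79.2, 71.16], [3.27, 140.29], [-89.18, 269.18], [5.43, 117.66], [-154.24, 154.24]. Speed limits (degrees/s): [147.25, 147.25, 180, 180, 180, 180, 180].

## Interface

Orientations are given as [roll, pitch, yaw] about the fixed x, y, z axes, in that order (R = Rz(yaw) Ry(pitch) Rx(roll)).
In Python, from cell import monitor, read_camera, camera_model, env, regions_of gives the robot as it stands. The module is installed in compiled form; this text tells all that it offers.
- The arm moves only by the tool step_arm, never from a script. Its argument "deltas" is a list of rows, each a list of 5 numbers: the gripper's target within -1 to 1 (fully open at 1, half-way at 0, shut at -1), then the shift along the tool's x, y, z in m, then the turn about the tool's x in degrees. A call has 1 to 12 rows; each row is the pose to reach, as a shift and turn from the pose commanded when the call began, along the tool's axes at that moment; what a row does not reach only later rows make up. A row lasts 1/8 s, in which the tool goes at most 62.5 mm and 10.7 degrees, less where a joint would pass 70% of its speed; a pose out of reach is approached as far as the arm can. A call with a gripper value outside its range is refused whole. The fingers move at their own pace and stop on an object; "newtons" is the grip in N (left out, the last holds). Time passes only in rows, so rows that repeat a pose let the fingers close. It gives the time, the measured TCP pose, the force and the opening at its end, in the units of the state.
- monitor.get_obs(): the state, without advancing time (a new reading comes with each control period).
- read_camera(name): name is "scene" or "top"; returns (picture, depth): 400x640x3 uint8, red, green, blue; 400x640 float32, m along the optical axis (not along the pixel's ray), 0 where there is no reading.
- camera_model(name): a dict with "fx", "fy", "cx", "cy" (pixels), "xyz" and "attitude" of the camera in the world. Camera axes: x right, y down, z forward; pixel columns grow to the right and rows downward; lengths in m; the calibration is good to about 2 mm. A picture is of the moment at which its call begins. camera_model takes no time and is no camera call.
- env.sign_off(): hands the job in, once; it reports no verdict.
Trained networks look in the newest picture that a camera, given by its name, has taken for a name from the list of things; names that differ only in an ending like _2 or _b are one class to them, and where a whole thing is asked for, a point or a joint stands for the part that bears it (a point fixed in the world has none). Each returns a list of dicts, best first, with "p" (0 to 1); they miss things now and then, are a little off and sometimes report something else, mostly with a low value. They report only what shows in the picture. A call takes as long as a camera call.
- regions_of(camera, thing): "pixels" (400x640 bool, what is visible of it) and "pixel" ([column, row] in pixels, amid what is visible of it).
The state is a dict: "time_s": time; "qpos": joint angles; "joint_velocities": joint speeds; "effort": joint torques, N m; "tool_pos": TCP position; "tool_rot": TCP orientation; "force": force on the tool from outside, world axes, zero at the start; "wrist_torque": the same for the moment, N m; "grip_width": finger opening in m.
Only numpy, scipy, OpenCV 4.12 (cv2) and the standard library are available. Lean on these libraries where they do the work, as an engineer would, in place of code of your own. Each camera call takes 0.05 s, during which the arm holds its last target. There are 200 camera calls.

## Task

One of the three marble-run feet has a loose bolt: tap the bolt heads to find the one that sinks, and push that one fully down. Then lift the cover on that same foot (by its red handle), at least half way to upright (45 degrees), and finish while still holding it open so that I can get at the nut. Open no other cover, and leave the tubes and the jar where they stand.

Things in the scene. Friction and masses are not known exactly. Their poses are not given: they have to be found in the camera images.
- foot_a: Fixed marble-run foot with orange housings on a 240 x 90 mm plywood base, 15 mm thick. Origin: on the table, mid-foot (base spans x -125 to +115 mm); x points from bolt to cover hinge, z up. Bolt housing 70 x 70 mm, top at z 50, centred at x -85; nut pocket 68 x 70 mm, rim at z 49, centred at x +77, under a clear hinged cover. Only the low base lies between them.
- bolt_a_top (a point): Centre of the top of the steel bolt head on foot_a: round, 34 mm in diameter, 14 mm thick, with a dark socket in the middle, its top 74 mm above the table at the start; moves with the bolt.
- bolt_a (a joint): How far the bolt of foot_a has sunk, m: 0 at the start, stop at 0.008. The one loose bolt (any of the three; they look alike) sinks straight down under a push of about 4 N and stays down; a tight one gives less than 2 mm, even under 25 N.
- cover_a (a joint): Opening angle of the cover of foot_a, rad: 0 shut and level, stop at 1.4. It turns about the foot's y axis: the edge nearer the bolt rises and swings towards the hinge. A light spring and its weight shut it when let go (about 1 N at the handle).
- cover_a_hinge (a point): Middle of the hinge line of the cover of foot_a, at x +112 mm, z 54 mm in the foot's frame. The cover plate is 72 mm wide and reaches 71 mm from here towards the bolt.
- handle_a (a point): Handle of the cover of foot_a: red round bar, 14 mm thick, along the foot's x, sticking out 57 mm from the cover's edge towards the bolt. Point: on its axis, 100 mm from the hinge line, 28 mm from its free end, 54 mm above the table when shut; moves with the cover. Clear below down to the base; can be pinched from above across y and pivots between the pads.
- foot_b: Fixed marble-run foot with green housings on a 240 x 90 mm plywood base, 15 mm thick. Origin: on the table, mid-foot (base spans x -125 to +115 mm); x points from bolt to cover hinge, z up. Bolt housing 70 x 70 mm, top at z 50, centred at x -85; nut pocket 68 x 70 mm, rim at z 49, centred at x +77, under a clear hinged cover. Only the low base lies between them.
- bolt_b_top (a point): Centre of the top of the steel bolt head on foot_b: round, 34 mm in diameter, 14 mm thick, with a dark socket in the middle, its top 74 mm above the table at the start; moves with the bolt.
- bolt_b (a joint): How far the bolt of foot_b has sunk, m: 0 at the start, stop at 0.008. The one loose bolt (any of the three; they look alike) sinks straight down under a push of about 4 N and stays down; a tight one gives less than 2 mm, even under 25 N.
- cover_b (a joint): Opening angle of the cover of foot_b, rad: 0 shut and level, stop at 1.4. It turns about the foot's y axis: the edge nearer the bolt rises and swings towards the hinge. A light spring and its weight shut it when let go (about 1 N at the handle).
- cover_b_hinge (a point): Middle of the hinge line of the cover of foot_b, at x +112 mm, z 54 mm in the foot's frame. The cover plate is 72 mm wide and reaches 71 mm from here towards the bolt.
- handle_b (a point): Handle of the cover of foot_b: red round bar, 14 mm thick, along the foot's x, sticking out 57 mm from the cover's edge towards the bolt. Point: on its axis, 100 mm from the hinge line, 28 mm from its free end, 54 mm above the table when shut; moves with the cover. Clear below down to the base; can be pinched from above across y and pivots between the pads.
- foot_c: Fixed marble-run foot with blue housings on a 240 x 90 mm plywood base, 15 mm thick. Origin: on the table, mid-foot (base spans x -125 to +115 mm); x points from bolt to cover hinge, z up. Bolt housing 70 x 70 mm, top at z 50, centred at x -85; nut pocket 68 x 70 mm, rim at z 49, centred at x +77, under a clear hinged cover. Only the low base lies between them.
- bolt_c_top (a point): Centre of the top of the steel bolt head on foot_c: round, 34 mm in diameter, 14 mm thick, with a dark socket in the middle, its top 74 mm above the table at the start; moves with the bolt.
- bolt_c (a joint): How far the bolt of foot_c has sunk, m: 0 at the start, stop at 0.008. The one loose bolt (any of the three; they look alike) sinks straight down under a push of about 4 N and stays down; a tight one gives less than 2 mm, even under 25 N.
- cover_c (a joint): Opening angle of the cover of foot_c, rad: 0 shut and level, stop at 1.4. It turns about the foot's y axis: the edge nearer the bolt rises and swings towards the hinge. A light spring and its weight shut it when let go (about 1 N at the handle).
- cover_c_hinge (a point): Middle of the hinge line of the cover of foot_c, at x +112 mm, z 54 mm in the foot's frame. The cover plate is 72 mm wide and reaches 71 mm from here towards the bolt.
- handle_c (a point): Handle of the cover of foot_c: red round bar, 14 mm thick, along the foot's x, sticking out 57 mm from the cover's edge towards the bolt. Point: on its axis, 100 mm from the hinge line, 28 mm from its free end, 54 mm above the table when shut; moves with the cover. Clear below down to the base; can be pinched from above across y and pivots between the pads.
- tube_1: Loose cardboard tube with coloured studs, 46 mm in diameter, 100 mm tall, standing beyond the feet. Origin: centre of its lower end.
- tube_2: Loose cardboard tube with coloured studs, 46 mm in diameter, 100 mm tall, standing beyond the feet. Origin: centre of its lower end.
- bead_jar: Loose jar with a yellow cap, 60 mm in diameter, 80 mm tall, standing beyond the feet. Origin: centre of its underside.

How it is judged (in metres and radians):
On the way, in this order (a step that is already met when the one before it is completed fails the run):
1. the loose bolt has been found: it has sunk under a tap (value of joint any of bolt_a, bolt_b, bolt_c above 0.004 m), for 0.2 s.
2. the cover of the loose bolt's foot is lifted and held (((value of joint bolt_a above 0.004 m and value of joint cover_a above 0.7 rad and contact force between the fingers and cover_a above 0.3 N) or (value of joint bolt_b above 0.004 m and value of joint cover_b above 0.7 rad and contact force between the fingers and cover_b above 0.3 N) or (value of joint bolt_c above 0.004 m and value of joint cover_c above 0.7 rad and contact force between the fingers and cover_c above 0.3 N))), for 0.2 s.
At the end, for the whole second after the job is handed in: The loose bolt is sunk by more than 4 mm, the cover on its foot is open by more than 0.7 rad and still (under 0.15 rad/s), with the fingers on it (over 0.3 N); the other two covers are shut (under 0.1 rad), and the tubes and the jar are within 30 mm of where they stood (((value of joint bolt_a above 0.004 m and value of joint cover_a above 0.7 rad and contact force between the fingers and cover_a above 0.3 N and velocity of joint cover_a between -0.15 and 0.15 rad/s and value of joint each of cover_b, cover_c below 0.1 rad and value of joint each of bolt_b, bolt_c below 0.004 m) or (value of joint bolt_b above 0.004 m and value of joint cover_b above 0.7 rad and contact force between the fingers and cover_b above 0.3 N and velocity of joint cover_b between -0.15 and 0.15 rad/s and value of joint each of cover_a, cover_c below 0.1 rad and value of joint each of bolt_a, bolt_c below 0.004 m) or (value of joint bolt_c above 0.004 m and value of joint cover_c above 0.7 rad and contact force between the fingers and cover_c above 0.3 N and velocity of joint cover_c between -0.15 and 0.15 rad/s and value of joint each of cover_a, cover_b below 0.1 rad and value of joint each of bolt_a, bolt_b below 0.004 m)) and distance of each of tube_1, tube_2, bead_jar from where it was at the start of the episode below 0.03 m); the arm keeps its last pose, push and grip.
It fails at once if a cover is opened (beyond 0.2 rad) on a foot whose bolt has not sunk ((value of joint cover_a above 0.2 rad and not (value of joint bolt_a above 0.004 m)) or (value of joint cover_b above 0.2 rad and not (value of joint bolt_b above 0.004 m)) or (value of joint cover_c above 0.2 rad and not (value of joint bolt_c above 0.004 m))).
It fails at once if a tube or the jar is knocked over or pushed away (distance of any of tube_1, tube_2, bead_jar from where it was at the start of the episode above 0.04 m or angle between any of tube_1, tube_2, bead_jar's own z axis and vertical above 0.5 rad).
It also fails if it takes over 51 s, if anything falls off the work surface, if the arm or the gripper's body presses on something with over 40 N, if the wrist force passes 120 N, or if a joint passes its speed limit or range.

## Working session

There is one attempt and no reset: what is moved stays moved. The work goes in short steps, Python scripts to look and compute and a tool call to move; the robot and the scene stay as the last step left them, time stands still between calls to the robot, and variables do not carry over. Pictures are saved under pics/ and viewed, about 8 in all and at most 12, crops included, and the job is handed in when it is done.

Besides the shell and the picture viewer there is one more tool, called after "Emit:" by a JSON object that holds its "method" and its "body". step_arm: Moves the arm, as the interface text tells. Its arguments: {"type":"object","properties":{"deltas":{"type":"array"},"newtons":{"type":"number"}},"required":["deltas"]}

```bash
mkdir -p pics; cat > h.py <<'E'
import numpy as np, cv2
from scipy.spatial.transform import Rotation as R
from cell import monitor, read_camera, camera_model, env, regions_of
def cloud(name, depth):
    m=camera_model(name); a=np.array(m["attitude"],float)
    Rm=a if a.shape==(3,3) else R.from_euler('xyz',a,degrees=True).as_matrix()
    v,u=np.mgrid[:400,:640]
    P=np.stack([(u-m["cx"])/m["fx"]*depth,(v-m["cy"])/m["fy"]*depth,depth],-1)
    return P@Rm.T+np.array(m["xyz"])
E
python3 - <<'E'
from h import *
print(camera_model("top"),camera_model("scene"));print(monitor.get_obs())
for n in("top","scene"):
    p,d=read_camera(n);cv2.imwrite(f"pics/{n}0.png",p[...,::-1]);C=cloud(n,d)
    for t in("bolt_a_top","handle_a","foot_a","tube_1","bead_jar"):
        for r in regions_of(n,t):
            if r["p"]<.3: continue
            k=r["pixels"]&(d>0);q=C[k]
            print(n,t,round(r["p"],2),r["pixel"],k.sum(),np.median(q,0).round(4),q[:,2].max().round(3), p[k].mean(0).round())
E
```

```text
{'fx': 374.3867271081166, 'fy': 374.3867271081166, 'cx': 321.8816012293059, 'cy': 198.50791173437196, 'xyz': array([ 0.53110054, -0.00563129,  0.9939236 ]), 'attitude': array([-175.37052867,    1.06351093,  -89.38047027])} {'fx': 420.38524977107, 'fy': 420.38524977107, 'cx': 319.34496889133925, 'cy': 195.07677795184966, 'xyz': array([1.14601514, 0.1583874 , 0.64553712]), 'attitude': array([-135.60964131,   -0.73495188,  107.84763176])}
{'time_s': 0.0, 'qpos': array([-66.34275872,  18.4406576 ,  -4.0169029 ,  83.17481786,
         1.2941432 ,  78.5416284 ,  -3.26075947]), 'joint_velocities': array([ 0.06562229, -0.00143834, -0.03256752,  0.12950804,  0.05268004,
       -0.07027865, -0.10552411]), 'effort': array([ 8.25380466e-04, -4.91289139e+01, -4.03392361e-01, -3.12528312e+01,
       -6.38298341e-02,  4.39305918e-02,  1.84798878e-04]), 'tool_pos': array([0.25222529, 0.59849974, 0.2404443 ]), 'tool_rot': array([-177.69005828,   89.88800855, -110.53718077]), 'force': array([-0.587339  , -0.50480782,  0.33190156]), 'wrist_torque': array([ 0.00134058,  0.00537005, -0.00645665]), 'grip_
[... 1293 characters left out ...]
171. 169. 154.]
scene foot_a 0.95 [451.4, 219.1] 4626 [0.5765 0.2412 0.0491] 0.077 [139. 145. 112.]
scene foot_a 0.78 [225.9, 179.1] 4164 [ 0.5974 -0.2153  0.0402] 0.101 [167. 126.  97.]
scene foot_a 0.58 [320.0, 186.8] 3851 [ 0.5709 -0.0219  0.0475] 0.077 [129. 125. 131.]
scene foot_a 0.52 [210.7, 185.7] 1190 [ 0.6381 -0.2304  0.0577] 0.064 [189. 158. 145.]
scene tube_1 0.98 [204.1, 241.5] 1403 [ 0.7804 -0.1629  0.0686] 0.102 [93. 74. 53.]
scene tube_1 0.73 [406.0, 296.1] 1619 [0.7761 0.1846 0.0675] 0.103 [96. 76. 56.]
scene bead_jar 0.65 [304.2, 264.5] 1539 [0.7632 0.0181 0.0662] 0.083 [161. 156.  98.]
scene bead_jar 0.49 [208.0, 183.5] 1199 [ 0.637  -0.2301  0.0577] 0.064 [189. 158. 144.]
```

View pics/top0.png

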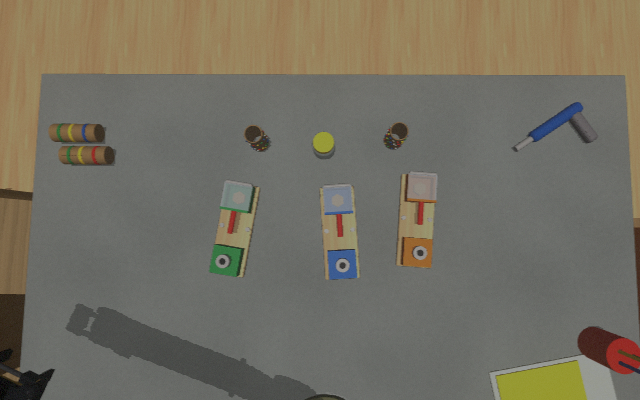

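View pics/scene0.png

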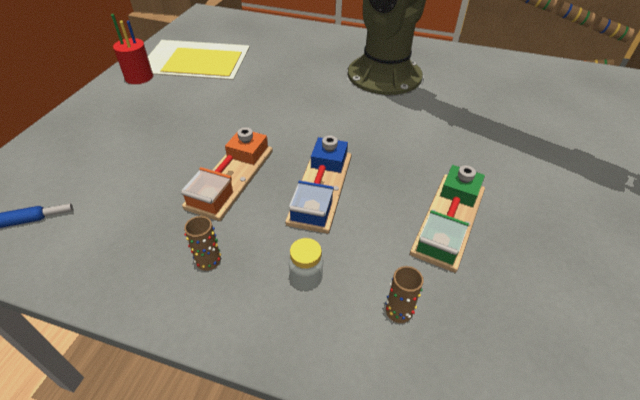

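Top view: green bolt (222,261), blue (343,266) and orange (420,253), each with its red handle directly above it. The tubes and jar stand at rows 130-150, past the covers. The scene view agrees.

```bash
cat >> h.py <<'E'
def tool():
    o=monitor.get_obs(); return o,np.array(o["tool_pos"]),R.from_euler('xyz',o["tool_rot"],degrees=True).as_matrix()
def feet(name="top"):
    p,d=read_camera(name);C=cloud(name,d);hsv=cv2.cvtColor(p,cv2.COLOR_RGB2HSV)
    w=(C[...,0]>.4)&(C[...,0]<.72)&(abs(C[...,1])<.35)&(d>0)
    red=w&((hsv[...,0]<6)|(hsv[...,0]>172))&(hsv[...,1]>150)&(C[...,2]>.045)
    bolt=w&(C[...,2]>.068)&(C[...,0]<.52)
    out=[]
    for m in(red,bolt):
        n,l,s,c=cv2.connectedComponentsWithStats(m.astype(np.uint8))
        out.append(sorted([(np.median(C[l==i][:,1]),C[l==i].mean(0).round(4),s[i,4],c[i].round(1)) for i in range(1,n) if s[i,4]>25],key=lambda t:t[0]))
    return out
E
python3 - <<'E'
from h import *
o,p,T=tool();print(p,T.round(3))
for n in("top","scene"):
    r,b=feet(n)
    for x in r:print(n,"red",*x[1:])
    for x in b:print(n,"bolt",*x[1:])
    for x,y in zip(r,b):
        v=x[1]-y[1];print("axis yaw",np.degrees(np.arctan2(v[1],v[0])).round(2),np.hypot(v[0],v[1]).round(4), "bolt delta tool",(T.T@(y[1]-p)).round(4))
E
```

```text
[0.25243576 0.59899444 0.24162295] [[ 0.    -0.922  0.388]
 [ 0.     0.388  0.922]
 [-1.    -0.     0.   ]]
top red [ 0.5727 -0.2318  0.0604] 103 [420.1 213. ]
top red [ 0.5406 -0.0313  0.0603] 104 [339.2 225.1]
top red [0.5458 0.2382 0.0596] 102 [231.5 221.9]
top bolt [ 0.4763 -0.2251  0.0746] 159 [419.2 252.5]
top bolt [ 0.4443 -0.0375  0.0747] 154 [341.7 264.8]
top bolt [0.4501 0.2551 0.0745] 153 [221.8 260.9]
axis yaw -3.98 0.0966 bolt delta tool [ 0.167  -0.5263 -0.6725]
axis yaw 3.68 0.0965 bolt delta tool [ 0.1669 -0.424  -0.5121]
axis yaw -10.01 0.0972 bolt delta tool [ 0.1671 -0.3157 -0.2402]
scene red [ 0.5725 -0.2285  0.059 ] 109 [224.  163.5]
scene red [ 0.5401 -0.0285  0.0597] 104 [319.5 174. ]
scene red [0.5453 0.2416 0.0599] 127 [453.2 206.4]
scene bolt [ 0.4794 -0.2222  0.0732] 137 [244.9 133. ]
scene bolt [ 0.4477 -0.0355  0.0734] 148 [329.5 141.4]
scene bolt [0.4538 0.257  0.0737] 182 [466.8 172.1]
axis yaw -3.87 0.0933 bolt delta tool [ 0.1684 -0.528  -0.6686]
axis yaw 4.33 0.0927 bolt delta tool [ 0.1682 -0.4263 -0.5089]
axis yaw -9.55 0.0928 bolt delta tool [ 0.1679 -0.3184 -0.237 ]
```

Emit:
{"method": "step_arm", "body": {"deltas": [[-1, 0, -0.05, -0.038, -6], [-1, 0, -0.1, -0.076, -12.8], [-1, 0, -0.15, -0.114, -12.8], [-1, 0, -0.2, -0.152, -12.8], [-1, 0, -0.25, -0.19, -12.8], [-1, 0, -0.29, -0.22, -12.8], [-1, 0.03, -0.3165, -0.2395, -12.8], [-1, 0.07, -0.3165, -0.2395, -12.8], [-1, 0.11, -0.3165, -0.2395, -12.8], [-1, 0.133, -0.3165, -0.2395, -12.8], [-1, 0.133, -0.3165, -0.2395, -12.8], [-1, 0.133, -0.3165, -0.2395, -12.8]], "newtons": 20}}

```text
time_s: 2.2
tool_pos: [0.4518, 0.2559, 0.1098]
tool_rot: [-44.0, 89.9, 36.0]
force: [-0.2, 1.2, 0.5]
grip_width: 0.0001
```

Emit:
{"method": "step_arm", "body": {"deltas": [[-1, 0.01, 0, 0, 0], [-1, 0.015, 0, 0, 0], [-1, 0.018, 0, 0, 0], [-1, 0.02, 0, 0, 0], [-1, 0.022, 0, 0, 0], [-1, 0.022, 0, 0, 0]]}}

```text
time_s: 2.95
tool_pos: [0.4514, 0.2556, 0.0926]
tool_rot: [29.2, 89.9, 109.2]
force: [-14.0, -7.9, 39.4]
grip_width: 0.0006
```

Green holds 39 N without sinking, so it is tight. Blue next.

Emit:
{"method": "step_arm", "body": {"deltas": [[-1, -0.04, 0, 0, 0], [-1, -0.062, 0, -0.02, -4], [-1, -0.062, -0.01, -0.065, -10], [-1, -0.062, -0.018, -0.115, -14], [-1, -0.062, -0.026, -0.165, -14], [-1, -0.062, -0.033, -0.215, -14], [-1, -0.062, -0.04, -0.26, -14], [-1, -0.062, -0.0446, -0.2896, -14], [-1, -0.04, -0.0446, -0.2896, -14], [-1, -0.022, -0.0446, -0.2896, -14], [-1, -0.022, -0.0446, -0.2896, -14], [-1, -0.022, -0.0446, -0.2896, -14]]}}

```text
time_s: 4.45
tool_pos: [0.445, -0.0375, 0.1092]
tool_rot: [-92.6, 89.9, 1.4]
force: [0.2, 0.4, 0.1]
grip_width: 0.0005
```

Emit:
{"method": "step_arm", "body": {"deltas": [[-1, 0.01, 0, 0, 0], [-1, 0.014, 0, 0, 0], [-1, 0.016, 0, 0, 0], [-1, 0.018, 0, 0, 0], [-1, 0.02, 0, 0, 0], [-1, 0.02, 0, 0, 0]]}}

```text
time_s: 5.2
tool_pos: [0.4445, -0.0375, 0.0927]
tool_rot: [41.0, 89.8, 134.9]
force: [-13.9, -0.7, 37.5]
grip_width: 0.0005
```

Blue is tight too (37 N, no sink). Orange next.

Emit:
{"method": "step_arm", "body": {"deltas": [[-1, -0.04, 0, 0, 0], [-1, -0.06, 0, -0.02, 3], [-1, -0.06, -0.006, -0.065, 8], [-1, -0.06, -0.012, -0.115, 8], [-1, -0.06, -0.016, -0.16, 8], [-1, -0.06, -0.0184, -0.1886, 8], [-1, -0.04, -0.0184, -0.1886, 8], [-1, -0.02, -0.0184, -0.1886, 8], [-1, -0.02, -0.0184, -0.1886, 8], [-1, -0.02, -0.0184, -0.1886, 8]]}}

```text
time_s: 6.45
tool_pos: [0.4763, -0.2245, 0.1092]
tool_rot: [-105.7, 90.0, -19.7]
force: [0.6, -0.2, 1.0]
grip_width: 0.0003
```

Emit:
{"method": "step_arm", "body": {"deltas": [[-1, 0.01, 0, 0, 0], [-1, 0.014, 0, 0, 0], [-1, 0.017, 0, 0, 0], [-1, 0.02, 0, 0, 0], [-1, 0.023, 0, 0, 0], [-1, 0.025, 0, 0, 0], [-1, 0.027, 0, 0, 0], [-1, 0.027, 0, 0, 0], [-1, 0.027, 0, 0, 0]]}}

```text
time_s: 7.58
tool_pos: [0.4759, -0.2243, 0.0851]
tool_rot: [4.9, 89.8, 90.8]
force: [-11.1, 6.4, 31.1]
grip_width: 0.0005
```

Orange sank about 8 mm to its stop. Now to its handle, with the jaws open.

Emit:
{"method": "step_arm", "body": {"deltas": [[-1, -0.04, 0, 0, 0], [-1, -0.07, 0, 0, 0], [1, -0.07, -0.05, 0, 0], [1, -0.07, -0.097, 0, 0], [1, -0.07, -0.097, 0, 0], [1, -0.07, -0.097, 0, 0], [1, -0.07, -0.097, 0, 0], [1, -0.03, -0.097, 0, 0], [1, 0, -0.097, 0, 0], [1, 0.02, -0.097, 0, 0], [1, 0.027, -0.097, 0, 0], [1, 0.027, -0.097, 0, 0]]}}

```text
time_s: 9.07
tool_pos: [0.5727, -0.2315, 0.055]
tool_rot: [-94.7, 90.0, -8.8]
force: [-0.3, 0.0, 0.0]
grip_width: 0.0853
```

```bash
python3 - <<'E'
from h import *
p,d=read_camera("scene");cv2.imwrite("pics/s1.png",cv2.resize(p[80:280,120:420,::-1],None,fx=2.5,fy=2.5))
E
```

```text
(no output)
```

View pics/s1.png

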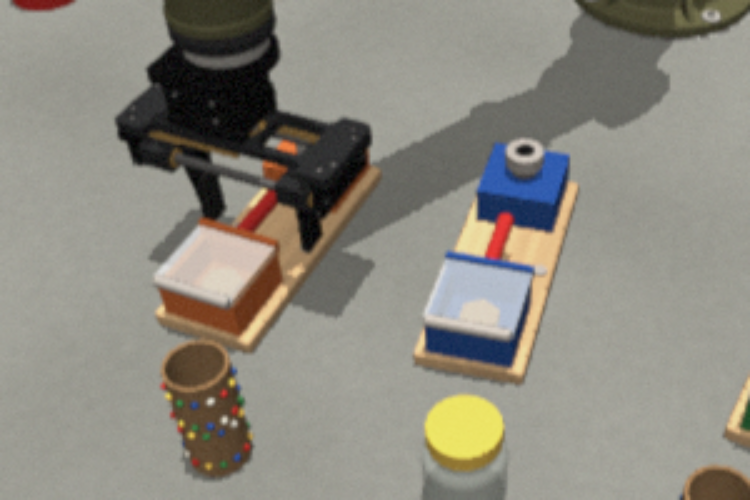

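The fingers straddle the red handle at crop (260,210), with both tips clear of the orange base and cover. Now closing.

Emit:
{"method": "step_arm", "body": {"deltas": [[-1, 0, 0, 0, 0], [-1, 0, 0, 0, 0], [-1, 0, 0, 0, 0], [-1, 0, 0, 0, 0], [-1, 0, 0, 0, 0], [-1, 0, 0, 0, 0], [-1, 0, 0, 0, 0], [-1, 0, 0, 0, 0]], "newtons": 15}}

```text
time_s: 10.12
tool_pos: [0.5726, -0.2315, 0.0545]
tool_rot: [-173.7, 90.0, -87.7]
force: [-1.2, -6.5, 0.8]
grip_width: 0.0147
```

Emit:
{"method": "step_arm", "body": {"deltas": [[-1, -0.0087, -0.0004, -0.0007, 0], [-1, -0.0174, -0.0015, -0.0007, 0], [-1, -0.0259, -0.0034, -0.0007, 0], [-1, -0.0342, -0.006, -0.0007, 0], [-1, -0.0423, -0.0094, -0.0007, 0], [-1, -0.05, -0.0134, -0.0007, 0], [-1, -0.0574, -0.0181, -0.0007, 0], [-1, -0.0643, -0.0234, -0.0007, 0], [-1, -0.0707, -0.0293, -0.0007, 0], [-1, -0.0766, -0.0357, -0.0007, 0], [-1, -0.0788, -0.0384, -0.0007, 0], [-1, -0.0788, -0.0384, -0.0007, 0]]}}

```text
time_s: 11.62
tool_pos: [0.611, -0.2349, 0.1335]
tool_rot: [-160.3, 90.0, -74.3]
force: [-2.5, -2.8, -0.0]
grip_width: 0.0134
```

Emit:
{"method": "step_arm", "body": {"deltas": [[-1, 0, 0, 0, 0], [-1, 0, 0, 0, 0], [-1, 0, 0, 0, 0], [-1, 0, 0, 0, 0]]}}

```text
time_s: 12.12
tool_pos: [0.6108, -0.2348, 0.1334]
tool_rot: [-123.8, 90.0, -37.8]
force: [-2.3, -3.5, -0.5]
grip_width: 0.0132
```

```bash
python3 - <<'E'
from h import *
p,d=read_camera("scene");cv2.imwrite("pics/s2.png",cv2.resize(p[60:340,120:520,::-1],None,fx=2,fy=2))
read_camera("top")
for t in("tube_1","bead_jar"):
    for r in regions_of("scene",t): print(t,round(r["p"],2),r["pixel"])
E
```

```text
tube_1 0.69 [204.2, 239.7]
tube_1 0.66 [404.3, 293.7]
bead_jar 0.79 [306.4, 266.1]
```

View pics/s2.png

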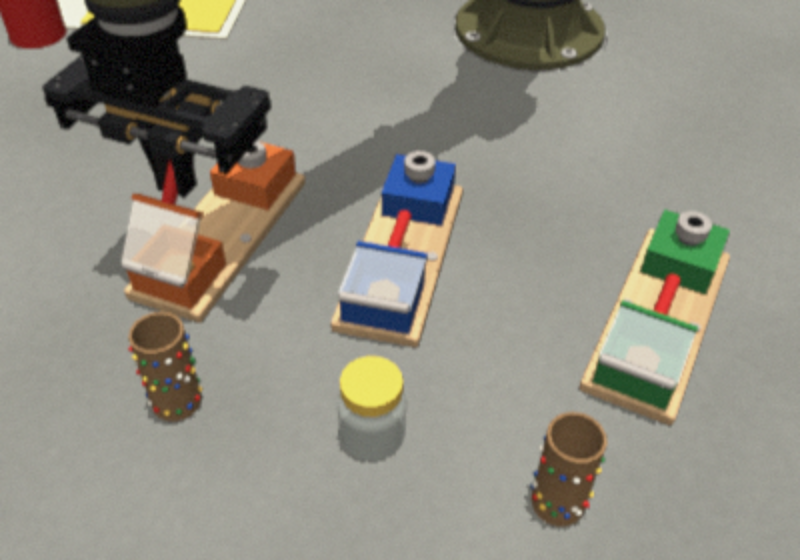

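The orange cover (crop 160,240) is up about 50° with its bar between the pads. The other covers are shut, and the tubes and jar stand where they were. Handing in.

```bash
python3 -c "
from h import *
o=monitor.get_obs();print(o['tool_pos'],o['grip_width'],o['force']);print(env.sign_off())"
```

```text
[ 0.61079442 -0.23485064  0.13336472] 0.013490375070068603 [-1.97153021 -2.58603485  0.40926761]
the job is handed in; nothing more can be done
None
```

The loose bolt was on the orange foot (foot_a). I pushed it down about 8 mm to its stop, lifted that foot's cover by its red handle to about 52°, and handed in with the gripper still holding it open.

- **Tapping:** the green and blue bolts did not sink measurably under 37–39 N at the wrist, more than the 25 N in your description. That was the force on the fingertips, and nothing gave way.
- **Last checks:** the grip held on the handle, with 13.5 mm between the pads against a bar of 14 mm. In the last picture the other two covers were shut and the tubes and jar stood, with detections within about 2.5 pixels of the first picture.
- **Not measured directly:** the 52° comes from how far the gripper moved and agrees by eye with the picture. The finger contact force on the cover was not read separately. No check failed or disagreed.

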